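# Lock a sample-tube carrier for transport

## Robot

A 6-joint arm with a two-finger parallel gripper is mounted at the origin on the work surface. World frame = base frame: x ahead of the robot, y to its left, z up, the work surface at z = 0. Lengths are in m, angles in rad, forces in N, time in s.
With the tool pointing down it reaches from about 0.425 to 0.95 m from the base axis. Payload 3.5 kg.
Tool frame: the origin (TCP) lies between the finger pads; the fingertips stand 19 mm ahead of it and the grasp point (between the pads) is the TCP; z points along the fingers, y is the line along which they close (so a half turn about z gives the same grasp; the last joint's range is limited). The gripper opens to 85 mm and grips with 20 to 120 N. Pads are 22 mm wide; open, the fingers measure 114 mm over their backs; the gripper's body (76 mm by 85 mm) begins 54 mm behind the grasp point. The pads swing forward as they close: fully open they stand 13 mm farther back than shut.
Start: joints at [1.185, 0.286, 1.577, -0, 1.279, -0.15], TCP at [0.158, 0.656, 0.25] pointing down, gripper open.
Joint ranges: [-2.77, 2.77], [-0.9, 2.22], [0.21, 2.48], [-1.53, 4.67], [0.24, 2.81], [-2.84, 2.84]. Speed limits (rad/s): [2.79, 2.79, 3.14, 3.14, 3.14, 3.14].

## Interface

Orientations are given as a unit quaternion [x, y, z, w].
In Python, from plant import monitor, eyes, ctrl gives the robot as it stands.
- The arm moves only by the shell command python3 -m handwheel 'ROWS' [FORCE]. ROWS is JSON, a list of rows, each a list of 7 numbers: the shift along the tool's x, y, z in units of 40 cm (1.0 is 40 cm), then the turn, a rotation vector about the tool's x, y, z in units of pi rad (1.0 is pi rad), then the opening, from -1 (shut) to 1 (fully open). A call has 1 to 12 rows; each row is the pose to reach, as a shift and turn from the pose commanded when the call began, along the tool's axes at that moment, turning the shorter way round; what a row does not reach only later rows make up. A row lasts 1/8 s, in which the tool goes at most 62.5 mm and 10.7 degrees, less where a joint would pass 70% of its speed; a pose out of reach is approached as far as the arm can. A call with a number of a shift or a turn outside -1 to 1 is refused whole. A call with a gripper value outside its range is refused whole. The fingers move at their own pace and stop on an object; FORCE is the grip in N (left out, the last holds). Time passes only in rows, so rows that repeat a pose let the fingers close. It gives the time, the measured TCP pose, the force, the opening and the grip force at its end, in the units of the state.
- monitor.get_state(): the state, without advancing time (a new reading comes with each control period).
- eyes.read_camera(name): name is "side" or "top"; returns the picture (420x560x3 uint8, red, green, blue); there is no depth.
- eyes.camera_params(name): a dict with "K" (3x3 intrinsics, pixels), "k1" (the pictures are not rectified: a ray, as slopes to the right and down, at radius r is drawn at 1 + k1 r^2 times it, then the intrinsics apply), "R" (3x3) and "t" (3): a world point X has camera coordinates R X + t. Camera axes: x right, y down, z forward; pixel columns grow to the right and rows downward; lengths in m; the calibration is good to about 2 mm. A picture is of the moment at which its call begins. camera_params takes no time and is no camera call.
- ctrl.sign_off(): hands the job in; it is judged then, once.
The state is a dict: "time": time; "qpos": joint angles; "dq": joint speeds; "joint_efforts": joint torques, N m; "eef_pos": TCP position; "tcp_rot": TCP orientation; "contact_force": force on the tool from outside, world axes, zero at the start; "wrist_torque": the same for the moment, N m; "opening": opening from 0.0 (shut) to 1.0 (fully open); "finger_force": force on a finger pad.
Only numpy, scipy, OpenCV 4.12 (cv2) and the standard library are available. Lean on these libraries where they do the work, as an engineer would, in place of code of your own. Each camera call takes 0.05 s, during which the arm holds its last target. There are 200 camera calls.

## Task

Get the sample carrier ready for transport: one of its three tubes has a tall cap that cannot pass under the bolt, so lift that tube out and stand it in the empty hole of the white bench rack. Press the two short tubes straight down, sleeve and all, until each has pushed in the stiff seat under it and stops dead (the holes differ in depth, so go by feel: the seat gives at about 12 N, 15 to 20 N is right on the bottom, and twice that would crack the glass), and then slide the bolt over them all the way into its keeper. Leave everything else where it stands.

Things in the scene. Friction and masses are not known exactly. Their poses are not given: they have to be found in the camera images.
- carrier: grey block, fixed, 64 mm (x) by 210 mm (y from -125 to +85) by 80 mm tall; origin at its foot under the middle hole. Three holes in a row along y hold the tubes. A steel bearing (y -135 to -108) and a steel keeper (y 58 to 72) stand on it, 30 mm wide in x, tops 125 mm above the table; the bolt runs through them along +y.
- hole0 (a point): centre of the hole at carrier y = -40 mm (next to the bolt's start), level with the block's top, 80 mm above the table. In each hole stands a white sleeve (26 mm outside, 17 mm inside), top at first 16 mm above the block; it slides down stiffly (about 6 N) with the tube pressed into it and stays there
- hole1 (a point): the same for the middle hole, y = 0. A pressed tube sinks freely with its sleeve for 9 to 15 mm (different in each hole and each time, not to be seen), then its foot meets the seat, which takes about 12 N in all to push in by its 4 mm, and then it stops dead
- hole2 (a point): the same for the hole at y = +40 mm (next to the keeper)
- seat0 (a joint): travel of the spring-less seat hidden in the carrier's hole0, in m: 0 as found, 0.004 when a tube has pushed it fully in; it stays where it is left
- seat1 (a joint): travel of the spring-less seat hidden in the carrier's hole1, in m: 0 as found, 0.004 when a tube has pushed it fully in; it stays where it is left
- seat2 (a joint): travel of the spring-less seat hidden in the carrier's hole2, in m: 0 as found, 0.004 when a tube has pushed it fully in; it stays where it is left
- bolt (a joint): slide of the steel bolt along carrier +y, in m: 0 drawn, 0.134 home with its nose through the keeper; starts at 0 to 0.01. Flat bar 14 mm wide, 8 mm thick, underside 110 mm above the table (taller tubes block it); nose at carrier y = -64 mm + joint value. It slides with about 3 N and stays where it is left.
- bolt_handle (a point): top end of the bolt's handle: an upright round steel pin, 12 mm diameter, standing 42 mm up from the bolt's top (118 to 160 mm above the table), at carrier y = -94 mm + joint value, on the row's centre line
- tall_tube: glass sample tube, rounded bottom, body 15 mm diameter and 75 mm long; plain dark rubber cap 21 mm diameter, 40 mm tall on top (115 mm in all). Origin: centre of its underside; z up its axis. Starts in any of the carrier holes with its cap resting on the raised sleeve: origin 21 mm, top 136 mm above the table. This is the one with the tall cap.
- tube_a: glass sample tube, rounded bottom, body 15 mm diameter and 75 mm long; plain dark rubber cap 21 mm diameter, 20 mm tall on top (95 mm in all). Origin: centre of its underside; z up its axis. Starts in any of the carrier holes with its cap resting on the raised sleeve: origin 21 mm, top 116 mm above the table. One of the two alike short ones.
- tube_b: glass sample tube, rounded bottom, body 15 mm diameter and 75 mm long; plain dark rubber cap 21 mm diameter, 20 mm tall on top (95 mm in all). Origin: centre of its underside; z up its axis. Starts in any of the carrier holes with its cap resting on the raised sleeve: origin 21 mm, top 116 mm above the table. The other short one.
- bench_rack: white plastic block, fixed, 56 mm (x) by 150 mm (y) by 55 mm tall, origin at the centre of its foot; three holes in a row along y at +45, 0 and -45 mm, 20 mm diameter with a chamfer, floor 10 mm above the table. The first two hold other tubes.
- empty_hole (a point): centre of the mouth of the bench rack's empty hole, at y = -45 mm in its frame, 55 mm above the table
- spare_1: short-capped tube, 95 mm tall, that stands in the bench rack's hole at y = +45 mm; leave it. Origin: its underside
- spare_2: tall-capped tube, 115 mm tall, that stands in the bench rack's middle hole; leave it. Origin: its underside
- antiseptic: amber bottle, 54 mm diameter, 130 mm tall; leave it. Origin: centre of its underside
- tape: roll of grey tape lying flat, 72 mm diameter, 24 mm tall; leave it. Origin: centre of its underside
- dish: steel bowl, 90 mm diameter, 35 mm tall; leave it. Origin: centre of its underside
- gauze_box: cardboard box, 80 x 120 x 60 mm tall; leave it. Origin: centre of its underside
- clamp: steel surgical clamp lying flat, about 140 mm long, 8 mm thick; leave it. Origin: under its joint
- marker: white marker pen lying flat, 14 mm diameter, about 120 mm long; leave it
Not all that is in view belongs to the job. What is shaped like the tall_tube but yellow is not meant.

How it is judged:
On the way, in this order (a step that is already met when the one before it is completed fails the run):
1. the tall-capped tube stands in the bench rack and both short tubes are pressed home on their seats, before the bolt is shot (horizontal distance between tall_tube and empty_hole below 0.008 m and z of tall_tube in the frame of bench_rack below 0.014 m and angle between tall_tube's own z axis and vertical below 0.2 rad and ((horizontal distance between tube_a and hole0 below 0.006 m and z of tube_a in the frame of carrier below 0.012 m and value of joint seat0 above 0.0025 m) or (horizontal distance between tube_a and hole1 below 0.006 m and z of tube_a in the frame of carrier below 0.012 m and value of joint seat1 above 0.0025 m) or (horizontal distance between tube_a and hole2 below 0.006 m and z of tube_a in the frame of carrier below 0.012 m and value of joint seat2 above 0.0025 m)) and ((horizontal distance between tube_b and hole0 below 0.006 m and z of tube_b in the frame of carrier below 0.012 m and value of joint seat0 above 0.0025 m) or (horizontal distance between tube_b and hole1 below 0.006 m and z of tube_b in the frame of carrier below 0.012 m and value of joint seat1 above 0.0025 m) or (horizontal distance between tube_b and hole2 below 0.006 m and z of tube_b in the frame of carrier below 0.012 m and value of joint seat2 above 0.0025 m)) and value of joint bolt below 0.1 m), for 0.1 s.
2. the bolt is in its keeper (value of joint bolt above 0.129 m), for 0.1 s.
At the end, for the whole second after the job is handed in: Tall-capped tube stands at rest in the bench rack's empty hole (8 mm from its axis, foot within 4 mm of the floor, tilt under 0.2 rad); both short tubes in carrier holes with the seat under each pushed in by over 2.5 of its 4 mm; bolt home (joint above 0.129 m); all at rest (horizontal distance between tall_tube and empty_hole below 0.008 m and z of tall_tube in the frame of bench_rack below 0.014 m and angle between tall_tube's own z axis and vertical below 0.2 rad and ((horizontal distance between tube_a and hole0 below 0.006 m and z of tube_a in the frame of carrier below 0.012 m and value of joint seat0 above 0.0025 m) or (horizontal distance between tube_a and hole1 below 0.006 m and z of tube_a in the frame of carrier below 0.012 m and value of joint seat1 above 0.0025 m) or (horizontal distance between tube_a and hole2 below 0.006 m and z of tube_a in the frame of carrier below 0.012 m and value of joint seat2 above 0.0025 m)) and ((horizontal distance between tube_b and hole0 below 0.006 m and z of tube_b in the frame of carrier below 0.012 m and value of joint seat0 above 0.0025 m) or (horizontal distance between tube_b and hole1 below 0.006 m and z of tube_b in the frame of carrier below 0.012 m and value of joint seat1 above 0.0025 m) or (horizontal distance between tube_b and hole2 below 0.006 m and z of tube_b in the frame of carrier below 0.012 m and value of joint seat2 above 0.0025 m)) and value of joint bolt above 0.129 m and linear speed of each of tall_tube, tube_a, tube_b below 0.02 m/s); the robot touches nothing.
It fails at once if a short tube is forced: more than 40 N between it and the carrier (contact force between any of tube_a, tube_b and carrier above 40 N).
It fails at once if a bystander is disturbed: moved by more than 25 mm (distance of any of spare_1, spare_2, antiseptic, tape, dish, gauze_box, clamp, marker from where it was at the start of the episode above 0.025 m).
It also fails if it takes over 58 s, if anything falls off the work surface, if the arm or the gripper's body presses on something with over 40 N, if the wrist force passes 120 N, or if a joint passes its speed limit or range.

## Working session

There is one attempt and no reset: what is moved stays moved. The work goes in short steps, Python scripts to look and compute and a shell command to move; the robot and the scene stay as the last step left them, time stands still between calls to the robot, and variables do not carry over. Pictures are saved under pics/ and viewed, at most 10 in all, crops included, and the job is handed in when it is done.

```bash
ls; mkdir -p pics
python3 - <<'E'
from plant import monitor, eyes, ctrl
import cv2,numpy as np
for n in("top","side"):
    im=eyes.read_camera(n); cv2.imwrite(f"pics/{n}0.png",im[:,:,::-1]); p=eyes.camera_params(n); print(n,p)
print(monitor.get_state())
E
```

```text
pics
top {'K': array([[423.4851713 ,   0.        , 279.67414405],
       [  0.        , 423.4851713 , 212.36748952],
       [  0.        ,   0.        ,   1.        ]]), 'k1': -0.10150339214887817, 'R': array([[ 0.02415888, -0.99966925,  0.00881718],
       [-0.98485022, -0.02531383, -0.17154958],
       [ 0.17171603, -0.00453916, -0.98513603]]), 't': array([-0.01141562,  0.58940764,  1.17021259])}
side {'K': array([[480.5932456 ,   0.        , 276.4430253 ],
       [  0.        , 480.5932456 , 210.72444189],
       [  0.        ,   0.        ,   1.        ]]), 'k1': 0.025881739964305088, 'R': array([[ 0.70828923, -0.70568085, -0.01846358],
       [-0.38222704, -0.36138794, -0.85047119],
       [ 0.59348872,  0.60943686, -0.52569749]]), 't': array([-0.41264277,  0.31450753,  0.81226674])}
{'time': 0.1, 'qpos': array([ 1.18501977e+00,  2.87127281e-01,  1.57804168e+00,  3.02475904e-05,
        1.27861604e+00, -1.50009731e-01]), 'dq': array([ 0.00015362, -0.00404064, -0.00396583,  0.00046948,  0.00025752,
        0.00069939]), 'joint_efforts': array([-5.31358146e-04, -4.07300019e+01, -2.93698025e+01, -1.80324532e-04,
        3.44086729e-03, -9.87133404e-06]), 'eef_pos': array([0.15743027, 0.65580861, 0.24904599]), 'tcp_rot': array([ 1.17614847e-01,  9.93058682e-01, -1.05324165e-03, -3.04119150e-04]), 'contact_force': array([-0.3127932 ,  0.42420687,  0.02104104]), 'wrist_torque': array([-0.01671982, -0.04248232,  0.01893831]), 'finger_force': 0.0, 'opening': 1.0006151486786956}
```

View pics/top0.png

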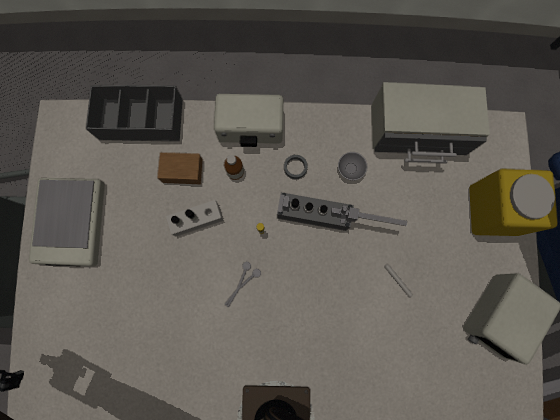

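View pics/side0.png

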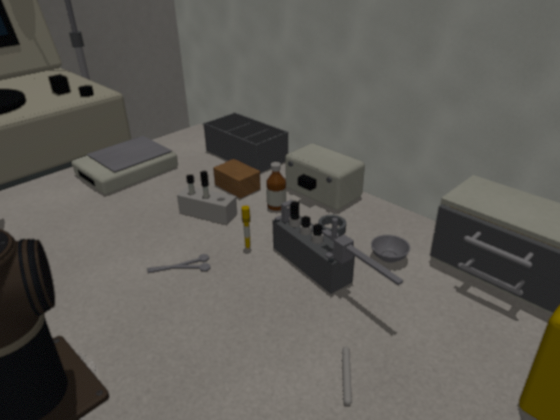

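The top view shows the carrier around (315,211) with three dark caps at about (294,203), (309,207) and (323,210). The bench rack is at (195,217) with its empty hole at about (209,211). In the side view the cap at (295,210) stands tallest, and the yellow decoy at (247,228) is standing by itself.

```bash
cat > h.py <<'E'
import numpy as np,cv2
from plant import monitor, eyes, ctrl
P={n:eyes.camera_params(n) for n in("top","side")}
def ray(n,uv):
    p=P[n];K=p["K"]
    d=cv2.undistortPoints(np.array([[uv]],float),K,np.array([p["k1"],0,0,0.]))[0,0]
    R=np.array(p["R"]);o=-R.T@p["t"]; return o,R.T@np.array([d[0],d[1],1])
def onz(n,uv,z):
    o,d=ray(n,uv); return o+d*(z-o[2])/d[2]
def tri(a,b):
    A=np.zeros((3,3));v=np.zeros(3)
    for n,uv in(("top",a),("side",b)):
        o,d=ray(n,uv);d=d/np.linalg.norm(d);M=np.eye(3)-np.outer(d,d);A+=M;v+=M@o
    return np.linalg.solve(A,v)
def px(n,X):
    p=P[n];return cv2.projectPoints(np.array([X],float),cv2.Rodrigues(np.array(p["R"]))[0],np.array(p["t"]),p["K"],np.array([p["k1"],0,0,0.]))[0][0,0]
def shift(dst):
    "tool-frame shift in units of 0.4 m from the measured TCP to dst"
    from scipy.spatial.transform import Rotation as Ro
    s=monitor.get_state();return Ro.from_quat(s["tcp_rot"]).inv().apply(np.array(dst)-s["eef_pos"])/0.4
E
python3 - <<'E'
from h import *
t=cv2.imread("pics/top0.png");s=cv2.imread("pics/side0.png")
a=cv2.resize(t[185:240,165:415],None,fx=3.2,fy=3.2,interpolation=cv2.INTER_CUBIC)
b=cv2.resize(s[165:295,170:410],None,fx=3.2,fy=3.2,interpolation=cv2.INTER_CUBIC)
c=np.zeros((a.shape[0]+b.shape[0],800,3),np.uint8);c[:a.shape[0],:a.shape[1]]=a;c[a.shape[0]:,:b.shape[1]]=b
c=np.clip(c.astype(float)*1.6,0,255).astype(np.uint8)
print(c.shape,a.shape);cv2.imwrite("pics/c1.png",c)
# dark caps
for n,im,(x0,y0,x1,y1) in(("top",t,(165,185,415,240)),("side",s,(170,165,410,295))):
    m=(im.max(2)<26).astype(np.uint8);m2=np.zeros_like(m);m2[y0:y1,x0:x1]=m[y0:y1,x0:x1]
    k,l,st,ce=cv2.connectedComponentsWithStats(m2)
    for i in range(1,k):
        if st[i,4]>8: print(n,st[i],ce[i].round(1))
E
```

```text
(592, 800, 3) (176, 800, 3)
top [292 199   7   9  51] [294.9 202.7]
top [306 203   7   7  41] [309.  206.1]
top [321 205   6   8  39] [323.3 208.6]
top [186 210   8   8  49] [189.5 213.4]
top [171 216   8   7  42] [174.7 219.2]
side [201 172   6  14  66] [203.9 178.6]
side [298 175  18  15 190] [306.6 182. ]
side [188 176   5   7  32] [189.9 178.9]
side [291 202   7  17 109] [294.  210.3]
side [302 217   7  10  59] [305.1 221.7]
side [314 225   8  10  70] [317.3 229.4]
```

View pics/c1.png

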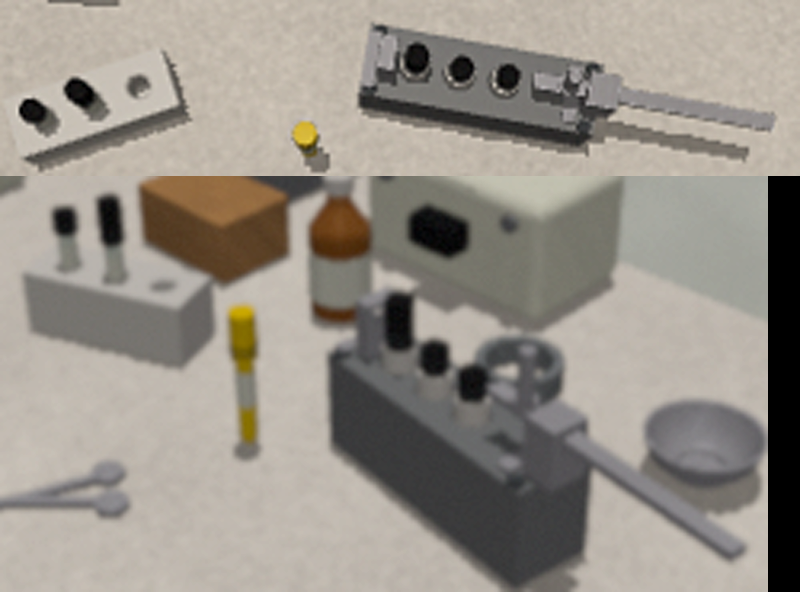

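The tall cap in the carrier is the leftmost one, at top (295,203) and side (294,210), in hole2 next to the keeper. Its blob is 17 px high in the side view, against 10 px for the other two. The other two tall shapes are spare_2 in the rack, at top (190,213), and the yellow tube, at top (261,228). Neither fits, because the one I want must stand in the carrier and have a dark cap.

Run:
```python
from h import *
np.set_printoptions(precision=4,suppress=True)
T=[(294.9,202.7),(309,206.1),(323.3,208.6),(189.5,213.4),(174.7,219.2)]
S=[(294,210.3),(305.1,221.7),(317.3,229.4),(203.9,178.6),(189.9,178.9)]
Z=[.116,.106,.106,.105,.095]
for a,b,z in zip(T,S,Z): print(onz("top",a,z),onz("side",b,z),tri(a,b))
# rack top face and carrier in top view
t=cv2.imread("pics/top0.png").astype(int)
sub=t[195:240,165:225]; 
print(cv2.cvtColor(sub.astype(np.uint8),cv2.COLOR_BGR2GRAY)[8:26:1,34:56])
def corner(z,uvs,n="top"):
    for u in uvs: print("  ",u,onz(n,u,z))
# rack top corners read from crop (top part scale 3.2)
f=lambda x,y:(165+(x+.5)/3.2-.5,185+(y+.5)/3.2-.5)
print("rack");corner(.055,[f(163,50),f(183,105),f(3,100),f(25,158),f(139,86)])
print("carrier");corner(.08,[f(372,24),f(362,96),f(600,66),f(590,140)])
print("handle",onz("top",f(575,74),.16))
g=lambda x,y:(170+(x+.5)/3.2-.5,165+(y-176+.5)/3.2-.5)
print(onz("side",g(527,350),.16), "hole side",onz("side",g(163,285),.055))
```

```text
[ 0.6061 -0.0375  0.116 ] [ 0.6035 -0.0383  0.116 ] [ 0.6058 -0.0371  0.1146]
[ 0.5996 -0.077   0.106 ] [ 0.5972 -0.078   0.106 ] [ 0.5994 -0.0768  0.1045]
[ 0.5936 -0.1167  0.106 ] [ 0.5927 -0.1175  0.106 ] [ 0.5937 -0.1167  0.1052]
[0.5708 0.2523 0.105 ] [0.5698 0.2513 0.105 ] [0.5709 0.2526 0.1041]
[0.555 0.295 0.095] [0.5543 0.2929 0.095 ] [0.5555 0.2951 0.0937]
[[114 116 117 117 117 119 120 122 121 121 121 122 121 122 122 122 124  90
   71 107 116 117]
 [115 118 120 121 121 121 122 122 121 121 121 122 121 121 121 122 123 104
   62  97 115 119]
 [120 121 122 121 121 121 120 121 122 120 121 121 122 121 122 122 123 125
   82  51  71 112]
 [121 121 121 121 121 121 121 122 122 123 123 122 122 122 122 122 122 125
   92  58 107 123]
 [121 121 121 121 122 122 121 122 122 120 122 121 123 122 122 121 123 124
  103  60  61 110]
 [121 121 121 121 121 122 116 109  97  83  93 109 120 122 121 122 121 123
  115  71  55 103]
 [121 121 121 122 123 118  88  63  58  47  55  72 107 121 122 122 121 123
  125  84  51  63]
 [121 121 121 122 122 111  77  52  49  51  51  47  93 119 123 121 121 122
  124 
[... 792 characters left out ...]
22 123 122 123 124 121 121 121  99  84
   62  47  50  50]
 [106 122 122 121 122 122 122 123 123 124 121 121 121  99  86  62  48  49
   51  51  52  52]]
rack
   (215.59375, 200.28125) [0.6195 0.1894 0.055 ]
   (221.84375, 217.46875) [0.5697 0.1689 0.055 ]
   (165.59375, 215.90625) [0.57  0.332 0.055]
   (172.46875, 234.03125) [0.518  0.3085 0.055 ]
   (208.09375, 211.53125) [0.586  0.2094 0.055 ]
carrier
   (280.90625, 192.15625) [0.6428 0.0013 0.08  ]
   (277.78125, 214.65625) [0.5778 0.0086 0.08  ]
   (352.15625, 205.28125) [ 0.6101 -0.2015  0.08  ]
   (349.03125, 228.40625) [ 0.5438 -0.1924  0.08  ]
handle [ 0.5872 -0.1664  0.16  ]
[ 0.5831 -0.1694  0.16  ] hole side [0.5855 0.2085 0.055 ]
```

The tall tube is in hole2 at about (0.605,-0.038). The row runs at about -8.6° from world y, and the empty hole is at about (0.586,0.2096). I'm moving now, turning the closing axis across the row.

```bash
python3 -m handwheel '[[-0.948,-0.815,0,0,0,0.473,0],[-0.948,-0.815,0,0,0,0.473,0],[-0.948,-0.815,0,0,0,0.473,0],[-0.948,-0.815,0,0,0,0.473,0],[-0.948,-0.815,0,0,0,0.473,0],[-0.948,-0.815,0,0,0,0.473,0],[-0.948,-0.815,0,0,0,0.473,0],[-0.948,-0.815,0,0,0,0.473,0],[-0.948,-0.815,0,0,0,0.473,0],[-0.948,-0.815,0,0,0,0.473,0]]' 40
python3 - <<'E'
from h import *
print(shift([.605,-.0376,.22]).round(4)); print(monitor.get_state()['qpos'])
E
```

```text
time: 1.35
eef_pos: [0.4499, 0.2507, 0.2499]
tcp_rot: [0.758, 0.652, -0.0, -0.0]
contact_force: [-1.2, 0.0, -0.7]
opening: 0.499
finger_force: 0.0
[-0.6543  0.4919  0.074 ]
[ 3.11024832e-01 -6.95640787e-02  1.96489355e+00  5.46441870e-04
  1.24738912e+00  4.61770696e-01]
```

```bash
python3 -m handwheel '[[-0.654,0.492,0.07,0,0,0,0],[-0.654,0.492,0.07,0,0,0,0],[-0.654,0.492,0.07,0,0,0,0],[-0.654,0.492,0.07,0,0,0,0],[-0.654,0.492,0.07,0,0,0,0],[-0.654,0.492,0.07,0,0,0,0],[-0.654,0.492,0.07,0,0,0,0],[-0.654,0.492,0.07,0,0,0,0]]' 40
python3 - <<'E'
from h import *
print(shift([.605,-.0376,.119]).round(4))
cv2.imwrite("pics/a.png",np.vstack([cv2.resize(eyes.read_camera(n)[150:290,190:430,::-1],None,fx=2,fy=2) for n in("top","side")]))
E
```

```text
time: 2.35
eef_pos: [0.6049, -0.0352, 0.2223]
tcp_rot: [0.758, 0.653, -0.0, -0.0]
contact_force: [0.1, 0.3, -0.3]
opening: 0.501
finger_force: 0.0
[-0.006   0.0014  0.2582]
```

View pics/a.png

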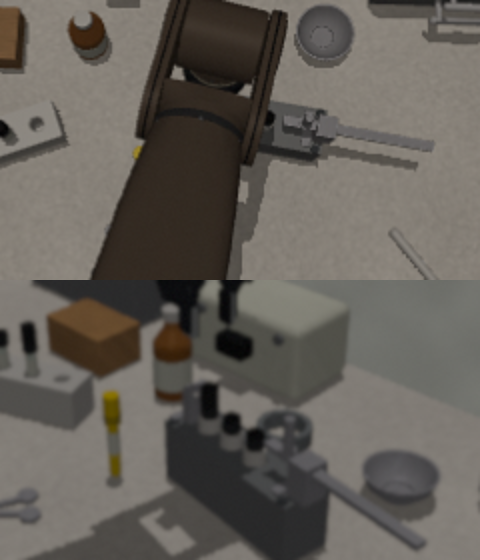

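The arm hides the carrier from the top camera. In the side half of the picture the two fingers, at about (190,315) and (230,305), straddle the tall cap at (208,400). I'm going down to grip it.

```bash
python3 -m handwheel '[[-0.006,0.0014,0.12,0,0,0,0],[-0.006,0.0014,0.2,0,0,0,0],[-0.006,0.0014,0.258,0,0,0,0],[-0.006,0.0014,0.258,0,0,0,0],[-0.006,0.0014,0.258,0,0,0,-1],[-0.006,0.0014,0.258,0,0,0,-1],[-0.006,0.0014,0.258,0,0,0,-1],[-0.006,0.0014,0.258,0,0,0,-1]]' 30
```

```text
time: 3.45
eef_pos: [0.6054, -0.0395, 0.1208]
tcp_rot: [0.758, 0.652, -0.0, -0.001]
contact_force: [-5.7, 1.2, 4.9]
opening: 0.237
finger_force: 29.3
```

```bash
python3 -m handwheel '[[0,0,-0.06,0,0,0,-1],[0,0,-0.15,0,0,0,-1],[0,0,-0.25,0,0,0,-1],[0,0,-0.375,0,0,0,-1],[0,0,-0.375,0,0,0,-1],[0,0,-0.375,0,0,0,-1]]' 40
python3 - <<'E'
from h import *
print(monitor.get_state()['contact_force'],shift([.586,.2096,.26]).round(4))
cv2.imwrite("pics/b.png",np.vstack([cv2.resize(eyes.read_camera(n)[110:290,190:430,::-1],None,fx=1.6,fy=1.6) for n in("top","side")]))
E
```

```text
time: 4.2
eef_pos: [0.6058, -0.04, 0.2695]
tcp_rot: [0.758, 0.652, 0.001, 0.001]
contact_force: [-0.5, -0.3, -0.8]
opening: 0.237
finger_force: 39.1
[-0.48143324 -0.26342615 -0.78432674] [ 0.6095 -0.1429  0.0234]
```

View pics/b.png

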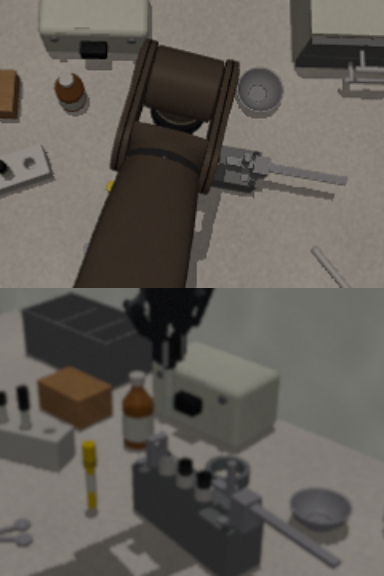

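The tube is out and in the grip at about (165,375) in the lower half. The white sleeve stayed in hole2 at (168,465). Next I go over the bench rack with the closing axis across its row.

```bash
python3 -m handwheel '[[0.13,-0.03,0,0,0,-0.04,-1],[0.26,-0.06,0,0,0,-0.08,-1],[0.39,-0.09,0.0,0,0,-0.12,-1],[0.52,-0.12,0.0,0,0,-0.16,-1],[0.58,-0.136,0.0,0,0,-0.16,-1],[0.6095,-0.143,0.02,0,0,-0.16,-1],[0.6095,-0.143,0.02,0,0,-0.16,-1],[0.6095,-0.143,0.02,0,0,-0.16,-1]]'
python3 - <<'E'
from h import *
print(monitor.get_state()['contact_force'],shift([.586,.2096,.175]).round(4))
im=eyes.read_camera("side")[...,::-1]; cv2.imwrite("pics/c.png",cv2.resize(im[90:240,140:300],None,fx=4,fy=4,interpolation=cv2.INTER_CUBIC))
print(px("side",[.586,.2096,.055]),px("top",[.586,.2096,.055]))
E
```

```text
time: 5.3
eef_pos: [0.5858, 0.2086, 0.2603]
tcp_rot: [0.573, 0.82, -0.001, -0.0]
contact_force: [-0.4, 0.1, 0.3]
opening: 0.226
finger_force: 39.1
[-0.39607832  0.11932522  0.32047879] [0.0022 0.0016 0.2134]
[220.48969231 198.50337999] [208.0190767  211.51459472]
```

View pics/c.png

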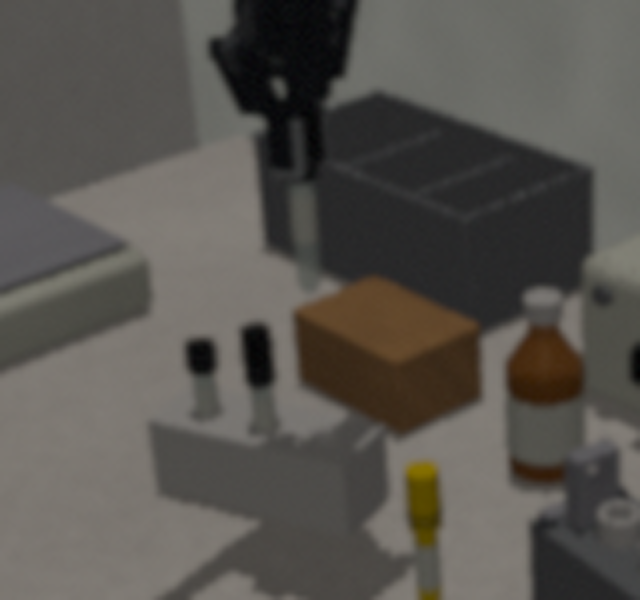

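The tube hangs upright in the grip with its foot at crop (308,288), which is pixel (217,162). I'll check that against where it should be.

```bash
python3 - <<'E'
from h import *
p=monitor.get_state()['eef_pos']
for dz in(.074,.0998): q=px("side",p-[0,0,dz]);print((q-[140,90]+.5)*4-.5)
print((px("side",[.586,.2096,.055])-[140,90]+.5)*4)
E
python3 -m handwheel '[[0.002,0.0016,0.1,0,0,0,-1],[0.002,0.0016,0.2,0,0,0,-1],[0.002,0.0016,0.23,0,0,0,-1],[0.002,0.0016,0.23,0,0,0,-1]]'
python3 - <<'E'
from h import *
print(monitor.get_state()['contact_force'],shift([.586,.2096,.110]).round(4))
im=eyes.read_camera("side")[...,::-1]; cv2.imwrite("pics/d.png",cv2.resize(im[110:240,170:270],None,fx=4.5,fy=4.5,interpolation=cv2.INTER_CUBIC))
E
```

```text
[307.514697   251.84452537]
[311.01041807 289.59709859]
[323.95876924 436.01351995]
time: 5.85
eef_pos: [0.5862, 0.21, 0.1689]
tcp_rot: [0.573, 0.82, -0.0, -0.0]
contact_force: [1.4, 1.0, 1.4]
opening: 0.235
finger_force: 39.1
[1.35060576 1.00449636 1.42829912] [-0.0009 -0.0006  0.1474]
```

View pics/d.png

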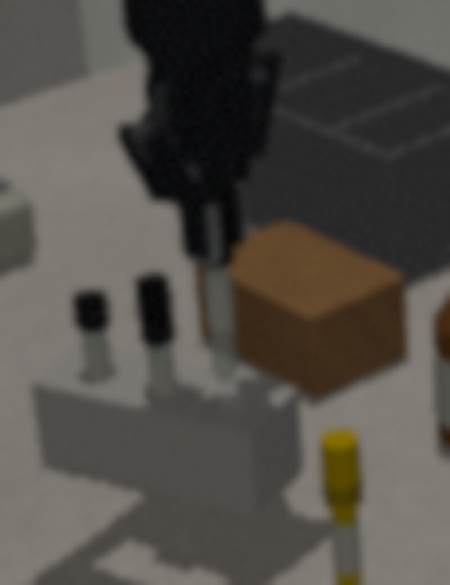

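The foot is at crop (225,375), just above the hole at about (227,398), and no force is showing beyond noise. I'll lower it in small steps.

```bash
python3 -m handwheel '[[0,0,0.04,0,0,0,-1],[0,0,0.08,0,0,0,-1],[0,0,0.11,0,0,0,-1],[0,0,0.13,0,0,0,-1],[0,0,0.135,0,0,0,-1],[0,0,0.135,0,0,0,-1]]'
```

```text
time: 6.65
eef_pos: [0.5862, 0.2107, 0.1152]
tcp_rot: [0.572, 0.82, 0.0, 0.0]
contact_force: [-0.7, -0.0, 0.1]
opening: 0.233
finger_force: 39.1
```

```bash
python3 -m handwheel '[[0,0,0.005,0,0,0,-1],[0,0,0.010,0,0,0,-1],[0,0,0.0125,0,0,0,-1],[0,0,0.0125,0,0,0,-1]]'
```

```text
time: 7.15
eef_pos: [0.5861, 0.2107, 0.1101]
tcp_rot: [0.573, 0.82, 0.0, 0.0]
contact_force: [-0.4, 0.0, 0.0]
opening: 0.234
finger_force: 39.2
```

```bash
python3 -m handwheel '[[0,0,0,0,0,0,-0.1],[0,0,0,0,0,0,-0.1],[0,0,0,0,0,0,-0.1],[0,0,-0.05,0,0,0,-0.1],[0,0,-0.15,0,0,0,-0.1],[0,0,-0.28,0,0,0,-0.1],[0,0,-0.28,0,0,0,-0.1],[0,0,-0.28,0,0,0.16,-1],[0,0,-0.28,0,0,0.16,-1],[0,0,-0.28,0,0,0.16,-1],[0,0,-0.28,0,0,0.16,-1],[0,0,-0.28,0,0,0.16,-1]]' 40
python3 - <<'E'
from h import *
print(shift([.5988,-.0773,.19]).round(4))
E
```

```text
time: 8.65
eef_pos: [0.5859, 0.2106, 0.2221]
tcp_rot: [0.758, 0.652, -0.0, -0.0]
contact_force: [0.8, -0.8, 0.0]
opening: -0.003
finger_force: 0.0
[-0.7071  0.1388  0.0803]
```

```bash
python3 -m handwheel '[[-0.12,0.02,0,0,0,0,-1],[-0.25,0.05,0,0,0,0,-1],[-0.4,0.08,0,0,0,0,-1],[-0.55,0.11,0,0,0,0,-1],[-0.65,0.13,0.04,0,0,0,-1],[-0.707,0.139,0.08,0,0,0,-1],[-0.707,0.139,0.12,0,0,0,-1],[-0.707,0.139,0.14,0,0,0,-1],[-0.707,0.139,0.14,0,0,0,-1]]' 40
python3 - <<'E'
from h import *
print(monitor.get_state()['contact_force'],shift([.5988,-.0773,.135]).round(4))
im=eyes.read_camera("side")[...,::-1]; cv2.imwrite("pics/e.png",np.clip(cv2.resize(im[140:290,170:370],None,fx=4,fy=4,interpolation=cv2.INTER_CUBIC)*1.5,0,255))
E
```

```text
time: 9.78
eef_pos: [0.598, -0.0756, 0.165]
tcp_rot: [0.758, 0.653, -0.0, -0.001]
contact_force: [0.0, 0.2, 0.0]
opening: 0.003
finger_force: 0.0
[0.00796892 0.23260601 0.02846096] [-0.004   0.0027  0.075 ][ WARN:0@2.338] global loadsave.cpp:1063 imwrite_ Unsupported depth image for selected encoder is fallbacked to CV_8U.
```

View pics/e.png

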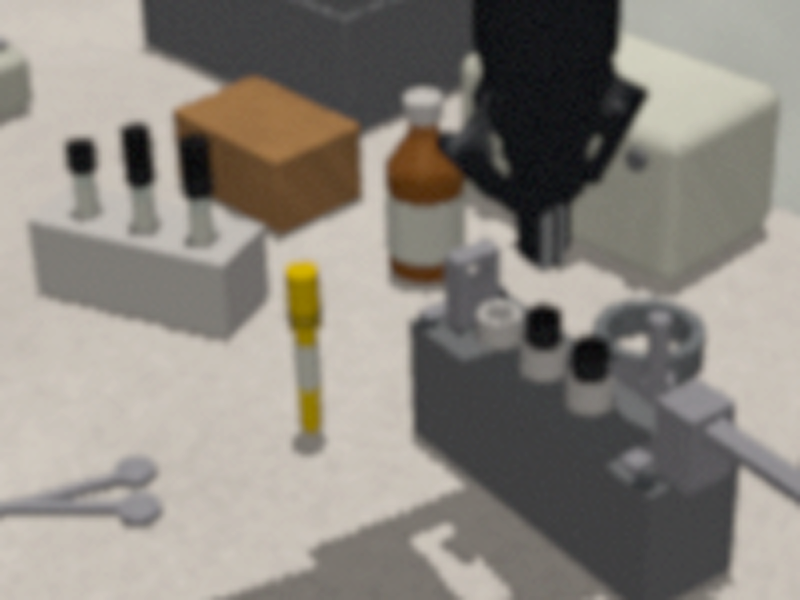

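The tall-capped tube now stands upright in the rack, at crop (195,190). The shut fingertips at (545,262) are right above the middle cap at (543,312). I'll approach and press it by feel.

```bash
python3 -m handwheel '[[-0.003,0.002,0.03,0,0,0,-1],[-0.003,0.002,0.06,0,0,0,-1],[-0.003,0.002,0.07,0,0,0,-1],[-0.003,0.002,0.07,0,0,0,-1]]'
python3 -m handwheel '[[0,0,0.005,0,0,0,-1],[0,0,0.01,0,0,0,-1],[0,0,0.015,0,0,0,-1],[0,0,0.015,0,0,0,-1]]'
```

```text
time: 10.32
eef_pos: [0.5988, -0.0785, 0.1374]
tcp_rot: [0.758, 0.652, -0.0, -0.001]
contact_force: [-0.0, 0.7, 0.5]
opening: -0.004
finger_force: 0.0
time: 10.82
eef_pos: [0.5996, -0.0788, 0.1333]
tcp_rot: [0.758, 0.652, 0.0, 0.001]
contact_force: [-0.9, 0.6, 5.2]
opening: -0.0
finger_force: 2.5
```

```bash
python3 -m handwheel '[[0,0,0.004,0,0,0,-1],[0,0,0.008,0,0,0,-1],[0,0,0.012,0,0,0,-1],[0,0,0.012,0,0,0,-1]]'
python3 -m handwheel '[[0,0,0.003,0,0,0,-1],[0,0,0.006,0,0,0,-1],[0,0,0.006,0,0,0,-1]]'
```

```text
time: 11.32
eef_pos: [0.5996, -0.0787, 0.1281]
tcp_rot: [0.758, 0.652, 0.0, 0.001]
contact_force: [-0.8, 0.4, 4.2]
opening: -0.0
finger_force: 2.5
time: 11.7
eef_pos: [0.5995, -0.0787, 0.1255]
tcp_rot: [0.758, 0.652, 0.0, 0.001]
contact_force: [-0.5, 0.1, 4.6]
opening: -0.002
finger_force: 2.5
```

```bash
for i in 1 ; do python3 -m handwheel '[[0,0,0.003,0,0,0,-1],[0,0,0.005,0,0,0,-1],[0,0,0.005,0,0,0,-1]]' | grep -E 'pos|contact'; done
python3 -m handwheel '[[0,0,0.002,0,0,0,-1],[0,0,0.004,0,0,0,-1],[0,0,0.004,0,0,0,-1]]'| grep -E 'pos|contact'
```

```text
eef_pos: [0.5997, -0.0788, 0.1243]
contact_force: [-2.2, 0.4, 8.5]
eef_pos: [0.6, -0.0788, 0.1235]
contact_force: [-2.1, 0.7, 10.9]
```

```bash
python3 -m handwheel '[[0,0,0.002,0,0,0,-1],[0,0,0.003,0,0,0,-1],[0,0,0.003,0,0,0,-1]]'| grep -E 'pos|contact'
```

```text
eef_pos: [0.6, -0.0788, 0.1224]
contact_force: [-2.7, 1.0, 10.3]
```

```bash
python3 -m handwheel '[[0,0,0.002,0,0,0,-1],[0,0,0.004,0,0,0,-1],[0,0,0.004,0,0,0,-1]]'| grep -E 'pos|contact'
python3 -m handwheel '[[0,0,0.002,0,0,0,-1],[0,0,0.003,0,0,0,-1],[0,0,0.003,0,0,0,-1]]'| grep -E 'pos|contact'
```

```text
eef_pos: [0.6, -0.0789, 0.1207]
contact_force: [-2.8, 0.6, 10.4]
eef_pos: [0.6004, -0.079, 0.1202]
contact_force: [-3.2, 0.9, 12.4]
```

```bash
python3 -m handwheel '[[0,0,0.001,0,0,0,-1],[0,0,0.002,0,0,0,-1],[0,0,0.002,0,0,0,-1]]'| grep -E 'pos|contact'
```

```text
eef_pos: [0.6009, -0.0791, 0.1202]
contact_force: [-2.8, 0.8, 14.1]
```

```bash
python3 -m handwheel '[[0,0,0.001,0,0,0,-1],[0,0,0.0025,0,0,0,-1],[0,0,0.0025,0,0,0,-1]]'| grep -E 'pos|contact'
```

```text
eef_pos: [0.6011, -0.0792, 0.1201]
contact_force: [-4.2, 0.5, 17.9]
```

It stopped dead at z=0.1201 with 17.9 N, 4.1 mm below where the seat first resisted. Next is hole0.

```bash
python3 -m handwheel '[[0,0,-0.03,0,0,0,-1],[0,0,-0.08,0,0,0,-1],[0,0,-0.11,0,0,0,-1],[0,0,-0.11,0,0,0,-1],[0,0,-0.11,0,0,0,-1]]'
python3 - <<'E'
from h import *
print(shift([.5932,-.1175,.137]).round(4))
E
```

```text
time: 14.95
eef_pos: [0.5987, -0.0785, 0.159]
tcp_rot: [0.758, 0.652, -0.0, -0.0]
contact_force: [-0.2, 0.2, -0.4]
opening: -0.002
finger_force: 0.0
[-0.0985  0.0011  0.0549]
```

```bash
python3 -m handwheel '[[-0.05,0.001,0,0,0,0,-1],[-0.0985,0.001,0,0,0,0,-1],[-0.0985,0.001,0,0,0,0,-1],[-0.0985,0.001,0.02,0,0,0,-1],[-0.0985,0.001,0.04,0,0,0,-1],[-0.0985,0.001,0.055,0,0,0,-1],[-0.0985,0.001,0.055,0,0,0,-1]]'|grep -E 'pos|contact'
python3 -m handwheel '[[0,0,0.005,0,0,0,-1],[0,0,0.01,0,0,0,-1],[0,0,0.015,0,0,0,-1],[0,0,0.015,0,0,0,-1]]'|grep -E 'pos|contact'
python3 -m handwheel '[[0,0,0.004,0,0,0,-1],[0,0,0.008,0,0,0,-1],[0,0,0.012,0,0,0,-1],[0,0,0.012,0,0,0,-1]]'|grep -E 'pos|contact'
```

```text
eef_pos: [0.593, -0.117, 0.1364]
contact_force: [-1.5, 0.0, 0.5]
eef_pos: [0.5941, -0.1177, 0.1327]
contact_force: [-1.3, 0.6, 4.6]
eef_pos: [0.594, -0.1176, 0.1276]
contact_force: [-1.3, 1.2, 5.1]
```

```bash
python3 -m handwheel '[[0,0,0.003,0,0,0,-1],[0,0,0.006,0,0,0,-1],[0,0,0.006,0,0,0,-1]]'|grep -E 'pos|contact'
python3 -m handwheel '[[0,0,0.002,0,0,0,-1],[0,0,0.004,0,0,0,-1],[0,0,0.004,0,0,0,-1]]'| grep -E 'pos|contact'
python3 -m handwheel '[[0,0,0.002,0,0,0,-1],[0,0,0.004,0,0,0,-1],[0,0,0.004,0,0,0,-1]]'| grep -E 'pos|contact'
```

```text
eef_pos: [0.5942, -0.1177, 0.1255]
contact_force: [-1.9, 1.3, 5.4]
eef_pos: [0.5947, -0.1179, 0.1252]
contact_force: [-2.5, 1.2, 10.3]
eef_pos: [0.5947, -0.1179, 0.1238]
contact_force: [-2.5, 1.3, 9.9]
```

```bash
python3 -m handwheel '[[0,0,0.002,0,0,0,-1],[0,0,0.004,0,0,0,-1],[0,0,0.004,0,0,0,-1]]'| grep -E 'pos|contact'
python3 -m handwheel '[[0,0,0.002,0,0,0,-1],[0,0,0.003,0,0,0,-1],[0,0,0.003,0,0,0,-1]]'| grep -E 'pos|contact'
```

```text
eef_pos: [0.5948, -0.118, 0.1222]
contact_force: [-0.6, 2.0, 10.8]
eef_pos: [0.595, -0.1181, 0.1214]
contact_force: [-2.4, 0.3, 11.9]
```

```bash
python3 -m handwheel '[[0,0,0.001,0,0,0,-1],[0,0,0.002,0,0,0,-1],[0,0,0.002,0,0,0,-1]]'| grep -E 'pos|contact'
```

```text
eef_pos: [0.5954, -0.1182, 0.1213]
contact_force: [-2.5, 1.6, 13.8]
```

```bash
python3 -m handwheel '[[0,0,0.001,0,0,0,-1],[0,0,0.0025,0,0,0,-1],[0,0,0.0025,0,0,0,-1]]'| grep -E 'pos|contact'
```

```text
eef_pos: [0.5956, -0.1183, 0.1213]
contact_force: [-4.0, 1.7, 17.6]
```

It stopped dead at z=0.1213 with 17.6 N. Now I go up and over the handle, and down behind it above the bearing.

```bash
python3 -m handwheel '[[0,0,-0.05,0,0,0,-1],[0,0,-0.15,0,0,0,-1],[0,0,-0.2,0,0,0,-1],[0,0,-0.2,0,0,0,-1],[-0.1,0,-0.2,0,0,0,-1],[-0.19,0,-0.2,0,0,0,-1],[-0.19,0,-0.2,0,0,0,-1],[-0.19,0,-0.2,0,0,0,-1]]'|grep -E 'time|pos|contact'
python3 - <<'E'
from h import *
print(shift([.582,-.1922,.154]).round(4))
im=eyes.read_camera("side")[...,::-1]; cv2.imwrite("pics/f.png",cv2.resize(im[150:290,250:400],None,fx=4,fy=4,interpolation=cv2.INTER_CUBIC))
E
```

```text
time: 20.45
eef_pos: [0.5814, -0.1921, 0.1947]
contact_force: [-0.3, 0.1, -1.2]
[-1.000e-04  1.700e-03  1.019e-01]
```

View pics/f.png

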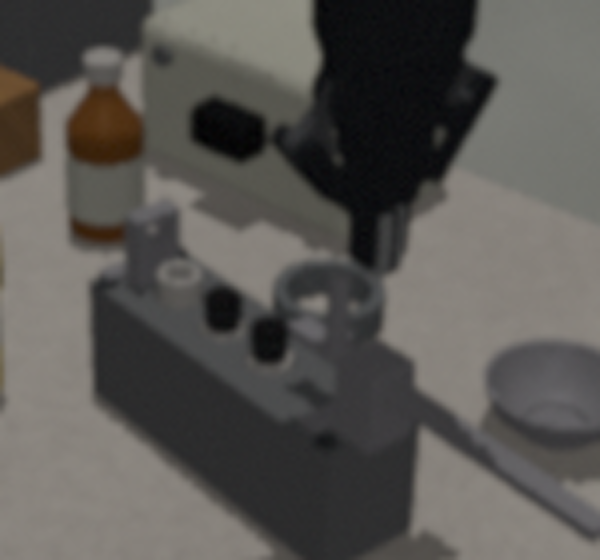

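Both short tubes now sit low, at crop (222,310) and (268,340). The fingertips at (375,265) are on the bearing side of the handle, whose top is at (340,280). I'll go down and start pushing.

```bash
python3 -m handwheel '[[0,0.002,0.04,0,0,0,-1],[0,0.002,0.08,0,0,0,-1],[0,0.002,0.1,0,0,0,-1],[0,0.002,0.1,0,0,0,-1]]'|grep -E 'time|pos|contact'
python3 -m handwheel '[[0.015,0,0,0,0,0,-1],[0.03,0,0,0,0,0,-1],[0.045,0,0,0,0,0,-1],[0.06,0,0,0,0,0,-1],[0.075,0,0,0,0,0,-1],[0.075,0,0,0,0,0,-1]]'|grep -E 'time|pos|contact'
```

```text
time: 21.0
eef_pos: [0.5823, -0.1924, 0.155]
contact_force: [-0.1, -0.8, 0.3]
time: 21.75
eef_pos: [0.5878, -0.1623, 0.1569]
contact_force: [0.8, -0.7, 0.2]
```

```bash
python3 -m handwheel '[[0.025,0,0,0,0,0,-1],[0.05,0,0,0,0,0,-1],[0.075,0,0,0,0,0,-1],[0.1,0,0,0,0,0,-1]]'|grep -E 'time|pos|contact'
python3 -m handwheel '[[0.025,0,0,0,0,0,-1],[0.05,0,0,0,0,0,-1],[0.075,0,0,0,0,0,-1],[0.1,0,0,0,0,0,-1]]'|grep -E 'time|pos|contact'
python3 - <<'E'
from h import *
im=eyes.read_camera("side")[...,::-1]; cv2.imwrite("pics/g.png",cv2.resize(im[130:290,240:400],None,fx=3.7,fy=3.7,interpolation=cv2.INTER_CUBIC))
E
```

```text
time: 22.25
eef_pos: [0.5938, -0.123, 0.1569]
contact_force: [1.1, -3.9, 2.2]
time: 22.75
eef_pos: [0.5995, -0.0834, 0.1565]
contact_force: [1.4, -2.8, 2.1]
```

View pics/g.png

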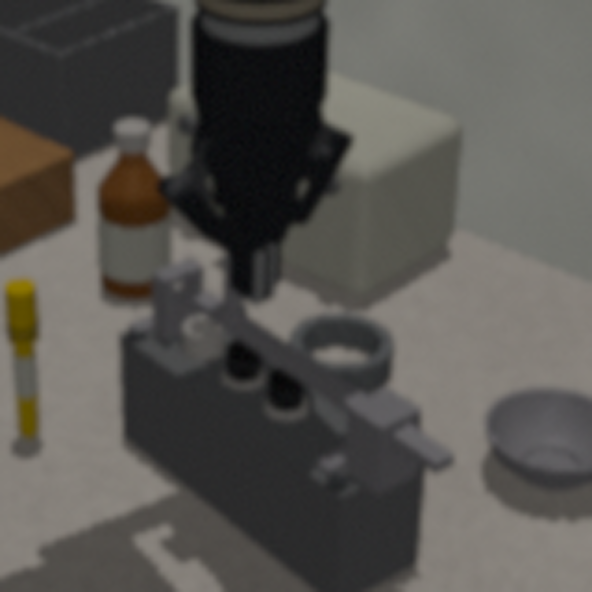

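The bolt bar now lies over both short tubes and its nose is near the keeper at crop (175,300), with about 30 mm to go. I'll continue gently until it stops.

```bash
python3 -m handwheel '[[0.015,0,0,0,0,0,-1],[0.03,0,0,0,0,0,-1],[0.045,0,0,0,0,0,-1],[0.06,0,0,0,0,0,-1]]'|grep -E 'time|pos|contact'
python3 -m handwheel '[[0.004,0,0,0,0,0,-1],[0.008,0,0,0,0,0,-1],[0.008,0,0,0,0,0,-1]]'|grep -E 'time|pos|contact'
```

```text
time: 23.3
eef_pos: [0.6028, -0.06, 0.1562]
contact_force: [-0.7, -3.5, 0.7]
time: 23.68
eef_pos: [0.6033, -0.0569, 0.1562]
contact_force: [-0.3, -2.5, 0.5]
```

```bash
python3 -m handwheel '[[0.004,0,0,0,0,0,-1],[0.008,0,0,0,0,0,-1],[0.008,0,0,0,0,0,-1]]'|grep -E 'time|pos|contact'
```

```text
time: 24.05
eef_pos: [0.6036, -0.0552, 0.1563]
contact_force: [-2.0, -5.3, -0.0]
```

```bash
python3 -m handwheel '[[0.004,0,0,0,0,0,-1],[0.007,0,0,0,0,0,-1],[0.007,0,0,0,0,0,-1]]'|grep -E 'time|pos|contact'
python3 -m handwheel '[[0.003,0,0,0,0,0,-1],[0.006,0,0,0,0,0,-1],[0.006,0,0,0,0,0,-1]]'|grep -E 'time|pos|contact'
```

```text
time: 24.42
eef_pos: [0.6037, -0.055, 0.1564]
contact_force: [-4.1, -13.1, -0.1]
time: 24.8
eef_pos: [0.6037, -0.0548, 0.1564]
contact_force: [-5.3, -19.8, 1.0]
```

It stopped dead at 20 N, where home was predicted. I'll back off and verify from the images by numbers.

```bash
python3 -m handwheel '[[-0.02,0,0,0,0,0,-1],[-0.05,0,0,0,0,0,-1],[-0.05,0,-0.05,0,0,0,-1],[-0.05,0,-0.15,0,0,0,-1],[-0.05,0,-0.25,0,0,0,-1],[-0.05,0.15,-0.3,0,0,0,-1],[-0.05,-0.15,-0.35,0,0,0,-1],[-0.2,-0.3,-0.35,0,0,0,-1],[-0.4,-0.4,-0.35,0,0,0,-1],[-0.6,-0.4,-0.35,0,0,0,-1],[-0.75,-0.4,-0.35,0,0,0,-1],[-0.75,-0.4,-0.35,0,0,0,-1]]'|grep -E 'time|pos|contact'
python3 - <<'E'
from h import *
np.set_printoptions(precision=4,suppress=True)
T=eyes.read_camera("top")[...,::-1];S=eyes.read_camera("side")[...,::-1]
T0=cv2.imread("pics/top0.png");S0=cv2.imread("pics/side0.png")
cv2.imwrite("pics/t1.png",T);cv2.imwrite("pics/s1.png",S)
for n,im,(x0,y0,x1,y1) in(("top",T,(165,185,415,240)),("side",S,(170,165,410,295))):
    m2=np.zeros(im.shape[:2],np.uint8);m2[y0:y1,x0:x1]=(im.max(2)<26)[y0:y1,x0:x1]
    k,l,st,ce=cv2.connectedComponentsWithStats(m2)
    for i in range(1,k):
        if st[i,4]>8: print(n,st[i],ce[i].round(1))
# bolt tail along the carrier axis at z=.114: intensity profiles before / after
c=np.array([.5988,-.0773]);e=np.array([.150,.989])
for im in(T0,T):
    g=cv2.cvtColor(im,cv2.COLOR_BGR2GRAY)
    print([int(g[tuple(np.round(px("top",[*(c+e*y/1000),.118])[::-1]).astype(int))]) for y in range(-300,-130,5)])
E
```

```text
time: 26.3
eef_pos: [0.4115, -0.2973, 0.2985]
contact_force: [1.8, -0.4, 0.4]
top [201 204   8   9  50] [204.3 208.3]
top [306 208   6   3  12] [308.2 209.2]
top [186 210   8   8  49] [189.5 213.4]
top [320 211   6   3  12] [322.2 211.7]
top [171 216   8   7  41] [174.8 219.2]
side [ 305  165   68   66 2182] [336.5 188.1]
side [202 172   5  14  59] [204.  178.7]
side [216 174   7  15  83] [218.7 181.2]
side [298 175  12  17  93] [302.5 180.8]
side [188 176   5   7  30] [189.9 179.1]
side [302 223   7   9  55] [304.9 227.3]
side [313 230   8  10  57] [316.5 235.1]
[121, 114, 116, 116, 120, 119, 94, 91, 90, 91, 90, 91, 89, 89, 90, 90, 89, 89, 88, 88, 87, 88, 86, 88, 88, 89, 88, 89, 90, 91, 90, 90, 91, 88]
[130, 124, 127, 126, 130, 128, 129, 130, 129, 129, 130, 129, 129, 128, 128, 128, 126, 126, 123, 126, 125, 124, 127, 126, 129, 126, 123, 124, 125, 125, 126, 128, 113, 98]
```

Run:
```python
from h import *
c=np.array([.5988,-.0773]);e=np.array([.150,.989]);n=np.array([.989,-.150])
def prof(im,ys,z,n="top"):
    g=cv2.cvtColor(im,cv2.COLOR_BGR2GRAY).astype(np.float32)
    q=np.array([px(n,[*(c+e*y/1000),z]) for y in ys],np.float32)
    return cv2.remap(g,q[:,None,0],q[:,None,1],cv2.INTER_LINEAR).ravel().round().astype(int).tolist()
T0,T,S0,S=[cv2.imread(f"pics/{x}.png") for x in("top0","t1","side0","s1")]
print("tail0",prof(T0,range(-284,-260,2),.118)); print("tail1",prof(T,range(-152,-124,2),.118))
# handle, side view: profile along the row at z=.150, before (near -90) and after (near +40)
print("h0",prof(S0,range(-112,-70,2),.15,"side")); print("h1",prof(S,range(10,68,2),.15,"side"))
print("ht0",prof(T0,range(-112,-70,2),.16)); print("ht1",prof(T,range(10,68,2),.16))
```

```text
tail0 [117, 119, 120, 119, 119, 119, 115, 97, 90, 90, 90, 90]
tail1 [125, 125, 127, 127, 129, 126, 119, 107, 100, 98, 99, 99, 99, 100]
h0 [65, 64, 65, 66, 66, 61, 55, 53, 54, 55, 54, 53, 52, 51, 49, 46, 44, 43, 43, 43, 44]
h1 [82, 80, 81, 81, 80, 82, 87, 94, 102, 100, 92, 80, 68, 64, 61, 62, 64, 66, 76, 88, 99, 107, 107, 107, 108, 109, 111, 113, 114]
ht0 [90, 90, 92, 91, 80, 62, 45, 54, 71, 87, 93, 96, 93, 82, 49, 72, 78, 73, 69, 70, 72]
ht1 [82, 82, 79, 80, 86, 85, 85, 83, 82, 73, 75, 79, 81, 89, 99, 106, 109, 105, 86, 75, 84, 86, 84, 82, 82, 106, 111, 107, 106]
```

The handle has moved from about y = -91 to +41 mm in the carrier frame, which is home at about 0.134. It would be near 28 mm if the nose had stuck at the keeper. The caps are low and the tall tube is in the rack, so I'm handing in.

Run:
```python
from h import *
print(tri((204.3,208.3),(218.7,181.2)))
print(ctrl.sign_off())
```

```text
[0.58645113 0.21173308 0.1052916 ]
the job is handed in; nothing more can be done
None
```

The job is handed in, with no verdict returned: by my measurements the tall-capped tube stands in the rack's empty hole, both short tubes are pressed to a dead stop (peaks 17.9 N and 17.6 N), and the bolt is home at about 0.134 m, at 26 s of the 58 s allowed.

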